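# Load a bearing on the parts carousel and index it to the pointer

### The job

Lay the loose ball bearing flat in the empty pocket of the parts carousel and let go of it; then take hold of one of the carousel's upright grips and turn the carousel until that pocket faces the steel pointer at its front squarely. Finish while still pinching the grip, holding the carousel still there, and leave the other things on the desk where they are.

Things in the scene. Friction and masses are not known exactly. Their poses are not given: they have to be found in the camera images.
- bearing_mid (a point): Centre (half-way up) of the loose ball bearing lying flat on the desk beside the carousel: a solid-looking steel ring 52 mm across, 15 mm tall, 0.11 kg. It is the larger of the two bearings; the other, 42 mm, sits on the carousel. Keep the fingertips at least 7 mm above its underside when gripping it, to clear the pocket's raised rim.
- carousel: The parts carousel: dark steel foot fixed to the desk, with a round grey platter 244 mm across that turns about the vertical axis through this origin (on the desk, under the platter's centre). Its -x axis points from the centre to the pointer, which marks the carousel's front. Platter top 27 mm above the desk; grips and parts on it reach at most 89 mm above the desk. The nut, smaller bearing and card block in the other three pockets are fixed there.
- front_spot (a point): The place, fixed in space 70 mm from the platter's axis in line with the pointer, where the centre of a pocket's floor is when that pocket faces the pointer squarely (29 mm above the desk).
- pointer_tip (a point): Inner tip of the fixed steel pointer at the carousel's front, 127 mm from the axis, just outside the platter's edge, 31 mm above the desk. The pointer's bracket reaches out to 160 mm from the axis, top 34 mm above the desk.
- empty_pocket (a point): Centre of the floor of the one empty pocket on the platter (a black round dish, inside diameter 62 mm, rim 4 mm above its floor and 68 mm outside), 70 mm from the platter's axis; floor 29 mm above the desk. It turns with the platter.
- platter (a joint): Angle of the platter in rad, positive counterclockwise seen from above; 0 (or any whole turn) when the empty pocket faces the pointer. It has no stops within reach and stays where it is left (friction about 1 N at the grips).
- grip_a_mid (a point): Middle of the height of one of four identical upright round steel grips (16 mm thick, with a 19 mm head at the top 5 mm, 58 mm tall in all, top 89 mm above the desk, this point 62 mm above it). They stand on the platter 105 mm from its axis, half-way between the pockets; each grip revolves freely about its own axis, so a hand that pinches it can swing the platter round without turning itself. This one is 45 degrees counterclockwise (seen from above) from the empty pocket.
- grip_b_mid (a point): Middle of the height of one of four identical upright round steel grips (16 mm thick, with a 19 mm head at the top 5 mm, 58 mm tall in all, top 89 mm above the desk, this point 62 mm above it). They stand on the platter 105 mm from its axis, half-way between the pockets; each grip revolves freely about its own axis, so a hand that pinches it can swing the platter round without turning itself. 135 degrees counterclockwise from the empty pocket.
- grip_c_mid (a point): Middle of the height of one of four identical upright round steel grips (16 mm thick, with a 19 mm head at the top 5 mm, 58 mm tall in all, top 89 mm above the desk, this point 62 mm above it). They stand on the platter 105 mm from its axis, half-way between the pockets; each grip revolves freely about its own axis, so a hand that pinches it can swing the platter round without turning itself. 135 degrees clockwise from the empty pocket.
- grip_d_mid (a point): Middle of the height of one of four identical upright round steel grips (16 mm thick, with a 19 mm head at the top 5 mm, 58 mm tall in all, top 89 mm above the desk, this point 62 mm above it). They stand on the platter 105 mm from its axis, half-way between the pockets; each grip revolves freely about its own axis, so a hand that pinches it can swing the platter round without turning itself. 45 degrees clockwise from the empty pocket.
- grip_a: The revolving grip whose middle is grip_a_mid; origin at its foot, 31 mm above the desk.
- grip_b: The revolving grip whose middle is grip_b_mid; origin at its foot, 31 mm above the desk.
- grip_c: The revolving grip whose middle is grip_c_mid; origin at its foot, 31 mm above the desk.
- grip_d: The revolving grip whose middle is grip_d_mid; origin at its foot, 31 mm above the desk.
- bearing: The loose 52 mm bearing itself; origin at the centre of its underside.
- tape_black: Bystander, to be left alone: the black tape roll, 57 mm wide, 19 mm tall; origin at the centre of its underside.
- wrench_13: Bystander, to be left alone: the flat steel open-ended wrench, 164 mm long; origin at the centre of its underside.
- box_bulb: Bystander, to be left alone: a small upright card box, 40x50x60 mm; origin at the centre of its underside.
- brake_pad_a: Bystander, to be left alone: a brake pad, 54x116x16 mm; origin at the centre of its underside.
- spark_plug_c: Bystander, to be left alone: a spark plug lying down, 76 mm long; origin at the centre of its underside.
Mind the look-alikes: they are no part of the job. What is shaped like the bearing but brown or yellow is not meant.

How it is judged (in metres and radians):
On the way, in this order (a step that is already met when the one before it is completed fails the run):
1. the bearing lies flat in the empty pocket, let go, while the pocket is still away from the front (horizontal distance between bearing_mid and empty_pocket below 0.008 m and z of bearing_mid in the frame of empty_pocket between 0.005 and 0.0105 m and angle between bearing_mid's own z axis and vertical below 0.08 rad and contact force between the fingers and bearing below 0.2 N and linear speed of bearing below 0.03 m/s and horizontal distance between empty_pocket and front_spot above 0.03 m), for 0.2 s.
2. the loaded pocket faces the pointer and a grip is held (horizontal distance between bearing_mid and empty_pocket below 0.008 m and horizontal distance between empty_pocket and front_spot below 0.008 m and velocity of joint platter between -0.05 and 0.05 rad/s and (contact force between the fingers and grip_a above 3 N or contact force between the fingers and grip_b above 3 N or contact force between the fingers and grip_c above 3 N or contact force between the fingers and grip_d above 3 N)), for 0.2 s.
At the end, for the whole second after the job is handed in: The bearing lies flat in the pocket (centres within 8 mm, tilt under 0.08 rad, fingers off it), the pocket's centre is within 8 mm of the spot squarely in front of the pointer, the platter stands still (under 0.05 rad/s), and the fingers press on one of the four grips with more than 3 N (all of step 2 and z of bearing_mid in the frame of empty_pocket between 0.005 and 0.0105 m and angle between bearing_mid's own z axis and vertical below 0.08 rad and contact force between the fingers and bearing below 0.2 N); the arm keeps its last pose, push and grip.
It fails at once if a bystander is moved more than 30 mm (distance of any of tape_black, wrench_13, box_bulb, brake_pad_a, spark_plug_c from where it was at the start of the episode above 0.03 m).
It also fails if it takes over 48 s, if anything falls off the work surface, if the arm or the gripper's body presses on something with over 40 N, if the wrist force passes 120 N, or if a joint passes its speed limit or range.

### The arm

A 6-joint arm with a two-finger parallel gripper is mounted at the origin on a cart in front of the work surface, level with it; the furniture and walls round the work are solid. World frame = base frame: x ahead of the robot, y to its left, z up, the work surface at z = 0. Lengths are in m, angles in degrees, forces in N, time in s.
With the tool pointing down it reaches from about 0.35 to 0.875 m from the base axis. Payload 4.2 kg.
Tool frame: the origin (TCP) lies at the very end of the fingers, on their centre line; the grasp point (between the pads) lies 19 mm behind it; z points along the fingers, y is the line along which they close (so a half turn about z gives the same grasp; the last joint's range is limited). The gripper opens to 87 mm and grips with 3 to 60 N. Pads are 19 mm wide; open, the fingers measure 117 mm over their backs; the gripper's body (75 mm by 190 mm) begins 51 mm behind the grasp point.
Start: joints at [-60.814, 22.042, 0.453, 0, -68.411, -14.817], TCP at [0.155, -0.605, 0.223] pointing down, gripper open.
Joint ranges: [-179.83, 179.83], [-69.29, 118.12], [-61.27, 80.66], [-181.25, 117.63], [-171.15, -9.14], [-177.46, 177.46]. Speed limits (degrees/s): [159.86, 159.86, 180, 180, 180, 180].

### API

Orientations are given as a 3x3 rotation matrix whose columns are the frame's x, y, z axes.
In Python, from station import * gives the robot as it stands.
- The arm moves only by the shell command python3 -m pendant 'ROWS'. ROWS is JSON, a list of rows, each an object of numbers: "x", "y", "z": the shift along the world's x, y, z normalised to -1 to 1, where 1 is 250 mm; "rx", "ry", "rz": the turn, a rotation vector about the world's x, y, z normalised to -1 to 1, where 1 is 180 degrees; "claw": the opening, from 0 (shut) to 1 (fully open). A call has exactly 8 rows; each row is the pose to reach, as a shift and turn from the pose commanded when the call began, turning the shorter way round; what a row does not reach only later rows make up. A row lasts 1/8 s, in which the tool goes at most 62.5 mm and 10.7 degrees, less where a joint would pass 70% of its speed; a pose out of reach is approached as far as the arm can. A call with a number of a shift or a turn outside -1 to 1 is refused whole. A call with a gripper value outside its range is refused whole. The fingers move at their own pace and stop on an object; the grip force is fixed at half the most. Time passes only in rows, so rows that repeat a pose let the fingers close, or fill a call up. It gives the time, the measured TCP pose, the force, the opening and the grip force at its end, in the units of the state.
- sense(): the state, without advancing time (a new reading comes with each control period).
- capture(name): name is "side" or "top"; returns a dict with "color" (480x640x3 uint8, red, green, blue), "mtx" (3x3 intrinsics, pixels), "k1" (the pictures are not rectified: a ray, as slopes to the right and down, at radius r is drawn at 1 + k1 r^2 times it, then the intrinsics apply), "world_to_cam" (4x4, takes a point from world to camera coordinates). Camera axes: x right, y up, looking along -z (the intrinsics and any distortion apply to the point x, -y, -z); pixel columns grow to the right and rows downward; lengths in m; the calibration is good to about 2 mm. A picture is of the moment at which its call begins. There is no depth.
- finish_job(): hands the job in; it is judged then, once.
Trained networks look in a picture, given as the dict that the camera call returned (one of the last four; its "shot" number tells which), for a name from the list of things; names that differ only in an ending like _2 or _b are one class to them, and where a whole thing is asked for, a point or a joint stands for the part that bears it (a point fixed in the world has none). Each returns a list of dicts, best first, with "conf" (0 to 1); they miss things now and then, are a little off and sometimes report something else, mostly with a low value. They report only what shows in the picture. A call takes as long as a camera call. They do not tell look-alikes from the thing itself.
- search_frame(picture, label): "centre" ([column, row] in pixels, amid what is visible of it).
- regions_of(picture, label): "region" (480x640 bool, what is visible of it) and "centre" ([column, row] in pixels, amid what is visible of it).
The state is a dict: "time_s": time; "joints": joint angles; "joint_velocities": joint speeds; "effort": joint torques, N m; "tcp_pos": TCP position; "ee_rot": TCP orientation; "wrist_force": force on the tool from outside, world axes, zero at the start; "moment": the same for the moment, N m; "gripper_width": opening from 0.0 (shut) to 1.0 (fully open); "gripper_force": force on a finger pad.
Only numpy, scipy, OpenCV 4.12 (cv2) and the standard library are available. Lean on these libraries where they do the work, as an engineer would, in place of code of your own. Each camera call takes 0.05 s, during which the arm holds its last target. There are 200 camera calls.

## Working session

There is one attempt and no reset: what is moved stays moved. The work goes in short steps, Python scripts to look and compute and a shell command to move; the robot and the scene stay as the last step left them, time stands still between calls to the robot, and variables do not carry over. Pictures are saved under pics/ and viewed, at most 10 in all, crops included, and the job is handed in when it is done.

```bash
mkdir -p pics; cat > h.py <<'E'
from station import *
import numpy as np, cv2
def pix2w(c,p,z):
    K=c["mtx"];d=np.array([(p[0]-K[0][2])/K[0][0],(p[1]-K[1][2])/K[1][1]])
    u=d.copy()
    for _ in range(20): u=d/(1+c["k1"]*(u@u))
    T=np.array(c["world_to_cam"]);R=T[:3,:3];o=-R.T@T[:3,3]
    r=R.T@np.array([u[0],-u[1],-1]);return o+r*(z-o[2])/r[2]
def w2pix(c,w):
    T=np.array(c["world_to_cam"]);q=T[:3,:3]@np.array(w)+T[:3,3]
    u=np.array([q[0],-q[1]])/-q[2];u=u*(1+c["k1"]*(u@u));K=np.array(c["mtx"])
    return np.array([K[0][0]*u[0]+K[0][2],K[1][1]*u[1]+K[1][2]])
def save(n,im,s=1): cv2.imwrite("pics/"+n+".png",cv2.resize(im[:,:,::-1],None,fx=s,fy=s,interpolation=cv2.INTER_CUBIC))
E
python3 - <<'E'
from h import *
for n in("top","side"):
    c=capture(n);save(n+"0",c["color"])
    T=np.array(c["world_to_cam"]);print(n,-T[:3,:3].T@T[:3,3],np.round(T[:3,:3],2).tolist())
    for l,z in(("bearing",.0075),("carousel",.03),("empty_pocket",.029),("pointer_tip",.031),("grip_a",.06),("box_bulb",.03),("tape_black",.01),("wrench_13",.0),("brake_pad_a",.01),("spark_plug_c",.01)):
        for r in search_frame(c,l)[:5]: print(l,np.round(r["centre"]),round(r["conf"],2),np.round(pix2w(c,r["centre"],z),3))
print(sense()["time_s"])
E
```

```text
top [0.41162537 0.00640574 1.55254946] [[-0.0, -1.0, -0.01], [1.0, -0.0, 0.06], [-0.06, -0.01, 1.0]]
bearing [256. 232.] 0.71 [0.513 0.195 0.008]
bearing [222. 225.] 0.68 [0.534 0.292 0.008]
bearing [226. 197.] 0.56 [0.615 0.282 0.008]
bearing [180. 225.] 0.5 [0.533 0.412 0.008]
carousel [362. 205.] 0.95 [ 0.586 -0.108  0.03 ]
carousel [365. 203.] 0.73 [ 0.591 -0.115  0.03 ]
empty_pocket [362. 203.] 0.81 [ 0.593 -0.108  0.029]
pointer_tip [361. 205.] 0.68 [ 0.586 -0.105  0.031]
grip_a [357. 164.] 0.53 [ 0.697 -0.093  0.06 ]
grip_a [369. 241.] 0.53 [ 0.483 -0.123  0.06 ]
grip_a [364. 206.] 0.32 [ 0.581 -0.111  0.06 ]
box_bulb [439. 268.] 0.7 [ 0.407 -0.321  0.03 ]
tape_black [278. 274.] 0.63 [0.393 0.131 0.01 ]
wrench_13 [227. 288.] 0.7 [0.352 0.279 0.   ]
brake_pad_a [458. 177.] 0.86 [ 0.669 -0.387  0.01 ]
spark_plug_c [455. 224.] 0.64 [ 0.534 -0.374  0.01 ]
side [0.19125727 0.8947527  0.83624313] [[-0.95, -0.32, -0.02], [0.19, -0.6, 0.78], [-0.26, 0.73, 0.63]]
bearing [238. 381.] 0.94 [0.534 0.401 0.007]
bearing [291. 314.] 0.86 [0.495 0.2   0.007]
bearing [230. 331.] 0.62 [0.608 0.288 0.007]
bearing [265. 348.] 0.61 [0.514 0.307 0.007]
bearing [289. 238.] 0.59 [ 0.599 -0.061  0.007]
carousel [299. 230.] 0.73 [ 0.575 -0.073  0.03 ]
empty_pocket [296. 225.] 0.86 [ 0.592 -0.092  0.029]
pointer_tip [302. 226.] 0.82 [ 0.572 -0.091  0.031]
pointer_tip [296. 224.] 0.61 [ 0.591 -0.095  0.031]
grip_a [289. 236.] 0.49 [ 0.577 -0.006  0.06 ]
grip_a [262. 208.] 0.45 [ 0.694 -0.099  0.06 ]
grip_a [304. 197.] 0.4 [ 0.598 -0.187  0.06 ]
box_bulb [383. 193.] 0.83 [ 0.396 -0.319  0.03 ]
tape_black [343. 305.] 0.88 [0.39  0.138 0.01 ]
tape_black [300. 232.] 0.75 [ 0.577 -0.088  0.01 ]
wrench_13 [345. 364.] 0.79 [0.342 0.291 0.   ]
wrench_13 [383. 192.] 0.34 [ 0.404 -0.37   0.   ]
brake_pad_a [308. 174.] 0.83 [ 0.659 -0.386  0.01 ]
spark_plug_c [340. 186.] 0.58 [ 0.538 -0.348  0.01 ]
1.1
```

```bash
python3 - <<'E'
import cv2
t=cv2.imread("pics/top0.png");s=cv2.imread("pics/side0.png")
cv2.imwrite("pics/a.png",cv2.resize(t[140:310,150:350],None,fx=3.5,fy=3.5,interpolation=2))
cv2.imwrite("pics/b.png",cv2.resize(t[140:270,300:430],None,fx=4.5,fy=4.5,interpolation=2))
cv2.imwrite("pics/s.png",cv2.resize(s[150:410,200:400],None,fx=2.3,fy=2.3,interpolation=2))
E
```

```text
(no output)
```

View pics/a.png

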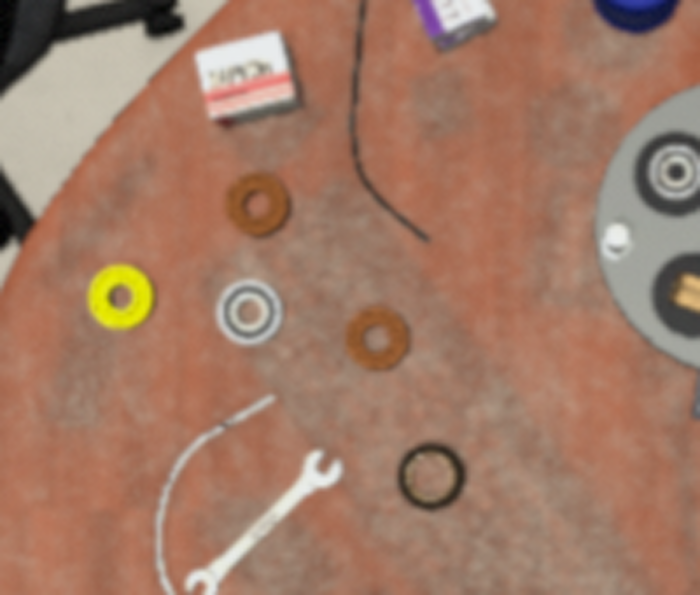

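View pics/b.png

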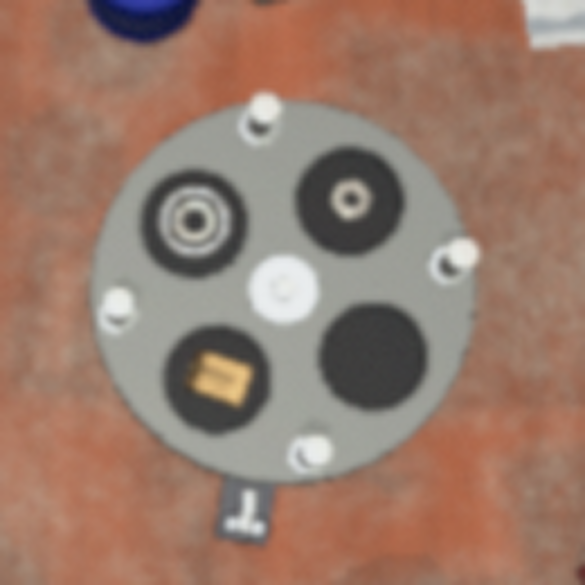

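View pics/s.png

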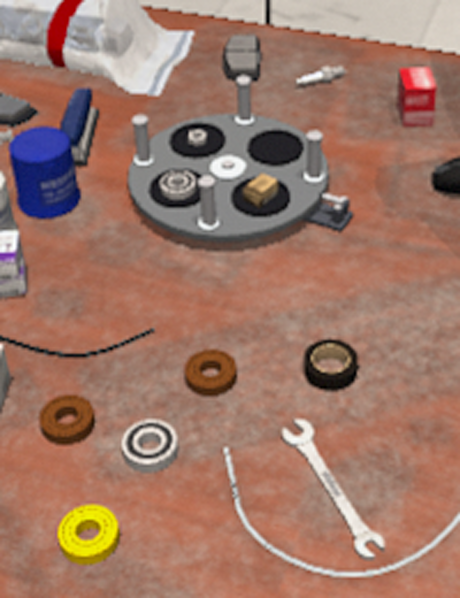

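The bearing candidates in the top view are two brown rings (224,198) and (257,236), a yellow ring (184,224), a steel ring (221,229), and a small steel bearing on the platter (343,189). The loose steel ring at (221,229) fits: it is grey and off the carousel. The enlarged crop confirms it.

The empty pocket is at about (383,219) and the pointer at about (354,250). The grip at (401,196) is 45° counterclockwise from the pocket, so it is grip_a. The pocket has to turn about 63° clockwise.

```bash
python3 - <<'E'
from h import *
s=sense();print(np.round(s["ee_rot"],3).tolist(),np.round(s["tcp_pos"],4))
t=capture("top");sd=capture("side")
for n,c,p in(("top",t,(221,229)),("side",sd,(265,343))):
    for r in regions_of(c,"bearing"):
        if np.hypot(*(np.array(r["centre"])-p))<12:
            m=r["region"].astype(np.uint8);k,_=cv2.findContours(m,0,2)
            (q,rad)=cv2.minEnclosingCircle(max(k,key=len));print(n,r["conf"],m.sum(),r["centre"],q,rad,pix2w(c,q,.012 if n=="top" else .0075),pix2w(c,r["centre"],.012))
# dark pockets
for c,(x0,x1,y0,y1),n in((t,(315,410,155,255),"top"),(sd,(250,345,185,260),"side")):
    g=c["color"].max(2);m=((g<75)*255).astype(np.uint8);z=np.zeros_like(m);z[y0:y1,x0:x1]=m[y0:y1,x0:x1]
    k,_=cv2.findContours(z,0,2)
    for a in k:
        if cv2.contourArea(a)>150:
            a=cv2.convexHull(a);e=cv2.fitEllipse(a);print(n,np.round(e[0],1),np.round(e[1],1),np.round(pix2w(c,e[0],.032),4))
# platter top-view circle
c=t;im=c["color"].astype(int);m=((abs(im[:,:,0]-im[:,:,2])<25)&(im.max(2)>90)).astype(np.uint8)
z=np.zeros_like(m);z[155:252,315:410]=m[155:252,315:410]
z=cv2.morphologyEx(z,cv2.MORPH_OPEN,np.ones((3,3)));k,_=cv2.findContours(z,0,2);a=cv2.convexHull(max(k,key=cv2.contourArea));e=cv2.fitEllipse(a);print("platter",e,pix2w(c,e[0],.027))
for l,p,zz in(("pointerbracket",(300+246/4.5,140+512/4.5),.034),("gripAtop",(300+462/4.5,140+253/4.5),.089),("gripDtop",(300+319/4.5,140+449/4.5),.089),("gripBtop",(300+265/4.5,140+108/4.5),.089),("gripCtop",(300+118/4.5,140+300/4.5),.089)): print(l,pix2w(t,p,zz))
E
```

```text
[[-0.969, -0.248, -0.0], [-0.248, 0.969, 0.0], [0.0, 0.0, -1.0]] [ 0.1551 -0.6054  0.2225]
top 0.52 196 [224.5, 225.5] (221.5, 228.5) 8.860122680664062 [0.52278425 0.29238043 0.012     ] [0.53132734 0.28384577 0.012     ]
side 0.94 423 [268.3, 344.0] (264.857666015625, 343.8868713378906) 12.259624481201172 [0.5189586  0.29805253 0.0075    ] [0.51000769 0.29930888 0.012     ]
top [347.9 223.8] [21.6 22.2] [ 0.5333 -0.0668  0.032 ]
top [382.6 218.8] [22.1 22.3] [ 0.5471 -0.1644  0.032 ]
top [342.7 189.2] [21.7 22. ] [ 0.6312 -0.0528  0.032 ]
top [377.3 184.2] [22.2 22.3] [ 0.645  -0.1505  0.032 ]
side [312.9 235.3] [16.3 25.3] [ 0.5304 -0.0611  0.032 ]
side [319.3 213.8] [15.1 23.9] [ 0.5443 -0.159   0.032 ]
side [285.4 210.7] [14.6 23.8] [ 0.642 -0.145  0.032]
platter ((362.2301940917969, 205.5076904296875), (84.36610412597656, 88.0194320678711), 13.824137687683105) [ 0.58528771 -0.10789007  0.027     ]
pointerbracket [ 0.44902184 -0.08514994  0.034     ]
gripAtop [ 0.60322742 -0.21322899  0.089     ]
gripDtop [ 0.48525768 -0.12585868  0.089     ]
gripBtop [ 0.69187511 -0.09514887  0.089     ]
gripCtop [ 0.57541528 -0.00574831  0.089     ]
```

```bash
R1='{"x":0.9,"y":1,"z":0,"rz":0.167,"claw":0.8}'; python3 -m pendant '[{"x":0.3,"y":0.2,"z":0,"rz":0.04,"claw":0.8},{"x":0.5,"y":0.4,"z":0,"rz":0.08,"claw":0.8},{"x":0.7,"y":0.6,"z":0,"rz":0.12,"claw":0.8},{"x":0.9,"y":0.8,"z":0,"rz":0.167,"claw":0.8},{"x":0.9,"y":1,"z":0,"rz":0.167,"claw":0.8},{"x":0.9,"y":1,"z":0,"rz":0.167,"claw":0.8},{"x":0.9,"y":1,"z":0,"rz":0.167,"claw":0.8},{"x":0.9,"y":1,"z":0,"rz":0.167,"claw":0.8}]'
python3 -m pendant '[{"x":0.1,"y":0.25,"claw":0.8},{"x":0.2,"y":0.5,"claw":0.8},{"x":0.3,"y":0.75,"claw":0.8},{"x":0.4,"y":1,"claw":0.8},{"x":0.4,"y":1,"claw":0.8},{"x":0.4,"y":1,"claw":0.8},{"x":0.4,"y":1,"claw":0.8},{"x":0.4,"y":1,"claw":0.8}]'
python3 -m pendant '[{"x":0.05,"y":0.25,"claw":0.8},{"x":0.1,"y":0.5,"claw":0.8},{"x":0.14,"y":0.75,"claw":0.8},{"x":0.16,"y":1,"claw":0.8},{"x":0.16,"y":1,"claw":0.8},{"x":0.16,"y":1,"claw":0.8},{"x":0.16,"y":1,"claw":0.8},{"x":0.16,"y":1,"claw":0.8}]'
```

```text
$[0]: bad value
$[0]: bad value
$[0]: bad value
```

```bash
python3 -m pendant '[{"x":0.3,"y":0.2,"z":0,"rx":0,"ry":0,"rz":0.04,"claw":0.8},{"x":0.5,"y":0.4,"z":0,"rx":0,"ry":0,"rz":0.08,"claw":0.8},{"x":0.7,"y":0.6,"z":0,"rx":0,"ry":0,"rz":0.12,"claw":0.8},{"x":0.9,"y":0.8,"z":0,"rx":0,"ry":0,"rz":0.167,"claw":0.8},{"x":0.9,"y":1,"z":0,"rx":0,"ry":0,"rz":0.167,"claw":0.8},{"x":0.9,"y":1,"z":0,"rx":0,"ry":0,"rz":0.167,"claw":0.8},{"x":0.9,"y":1,"z":0,"rx":0,"ry":0,"rz":0.167,"claw":0.8},{"x":0.9,"y":1,"z":0,"rx":0,"ry":0,"rz":0.167,"claw":0.8}]'
```

```text
time_s: 2.3
tcp_pos: [0.3801, -0.3558, 0.2227]
ee_rot: [[-0.714, -0.7, 0.0], [-0.7, 0.714, -0.0], [0.0, -0.0, -1.0]]
wrist_force: [0.3, -0.3, 0.5]
gripper_width: 0.8
gripper_force: 0.0
```

```bash
python3 -m pendant '[{"x":0.1,"y":0.2,"z":0,"rx":0,"ry":0,"rz":0,"claw":0.8},{"x":0.2,"y":0.4,"z":0,"rx":0,"ry":0,"rz":0,"claw":0.8},{"x":0.3,"y":0.6,"z":0,"rx":0,"ry":0,"rz":0,"claw":0.8},{"x":0.4,"y":0.8,"z":0,"rx":0,"ry":0,"rz":0,"claw":0.8},{"x":0.4,"y":1,"z":0,"rx":0,"ry":0,"rz":0,"claw":0.8},{"x":0.4,"y":1,"z":0,"rx":0,"ry":0,"rz":0,"claw":0.8},{"x":0.4,"y":1,"z":0,"rx":0,"ry":0,"rz":0,"claw":0.8},{"x":0.4,"y":1,"z":0,"rx":0,"ry":0,"rz":0,"claw":0.8}]'
python3 -m pendant '[{"x":0.1,"y":0.2,"z":0,"rx":0,"ry":0,"rz":0,"claw":0.8},{"x":0.16,"y":0.4,"z":0,"rx":0,"ry":0,"rz":0,"claw":0.8},{"x":0.16,"y":0.6,"z":0,"rx":0,"ry":0,"rz":0,"claw":0.8},{"x":0.16,"y":0.8,"z":0,"rx":0,"ry":0,"rz":0,"claw":0.8},{"x":0.16,"y":1,"z":0,"rx":0,"ry":0,"rz":0,"claw":0.8},{"x":0.16,"y":1,"z":0,"rx":0,"ry":0,"rz":0,"claw":0.8},{"x":0.16,"y":1,"z":0,"rx":0,"ry":0,"rz":0,"claw":0.8},{"x":0.16,"y":1,"z":0,"rx":0,"ry":0,"rz":0,"claw":0.8}]'
python3 -m pendant '[{"x":0,"y":0.2,"z":0,"rx":0,"ry":0,"rz":0,"claw":0.8},{"x":0,"y":0.4,"z":0,"rx":0,"ry":0,"rz":0,"claw":0.8},{"x":0,"y":0.6,"z":-0.1,"rx":0,"ry":0,"rz":0,"claw":0.8},{"x":0,"y":0.6,"z":-0.3,"rx":0,"ry":0,"rz":0,"claw":0.8},{"x":0,"y":0.6,"z":-0.5,"rx":0,"ry":0,"rz":0,"claw":0.8},{"x":0,"y":0.6,"z":-0.6,"rx":0,"ry":0,"rz":0,"claw":0.8},{"x":0,"y":0.6,"z":-0.6,"rx":0,"ry":0,"rz":0,"claw":0.8},{"x":0,"y":0.6,"z":-0.6,"rx":0,"ry":0,"rz":0,"claw":0.8}]'
python3 - <<'E'
from h import *
s=sense();R=np.array(s["ee_rot"]);p=np.array(s["tcp_pos"])
for n in("side","top"):
    c=capture(n);im=c["color"].copy()
    q=w2pix(c,p);x,y=np.int32(q);o=(max(x-50,0),max(y-40,0))
    cr=cv2.resize(im[o[1]:o[1]+100,o[0]:o[0]+100],None,fx=5.5,fy=5.5,interpolation=2)
    for w,col in((p,(255,0,255)),(p+R[:,1]*.0348,(0,255,0)),(p-R[:,1]*.0348,(0,255,0)),([.521,.295,.0075],(0,255,255))):
        u=(w2pix(c,w)-o+.5)*5.5;cv2.drawMarker(cr,tuple(np.int32(u)),col,0,16,1)
    save("g_"+n,cr)
E
```

```text
time_s: 3.3
tcp_pos: [0.48, -0.1069, 0.2225]
ee_rot: [[-0.716, -0.698, -0.0], [-0.698, 0.716, -0.0], [0.0, 0.0, -1.0]]
wrist_force: [0.9, 0.1, 0.3]
gripper_width: 0.802
gripper_force: 0.0
time_s: 4.3
tcp_pos: [0.5203, 0.1431, 0.2225]
ee_rot: [[-0.716, -0.698, -0.0], [-0.698, 0.716, -0.0], [0.0, 0.0, -1.0]]
wrist_force: [-0.4, 0.4, -0.2]
gripper_width: 0.805
gripper_force: 0.0
time_s: 5.3
tcp_pos: [0.5214, 0.2946, 0.074]
ee_rot: [[-0.715, -0.7, 0.002], [-0.7, 0.715, 0.001], [-0.002, -0.0, -1.0]]
wrist_force: [-0.6, -0.0, -0.1]
gripper_width: 0.801
gripper_force: 0.0
```

View pics/g_side.png

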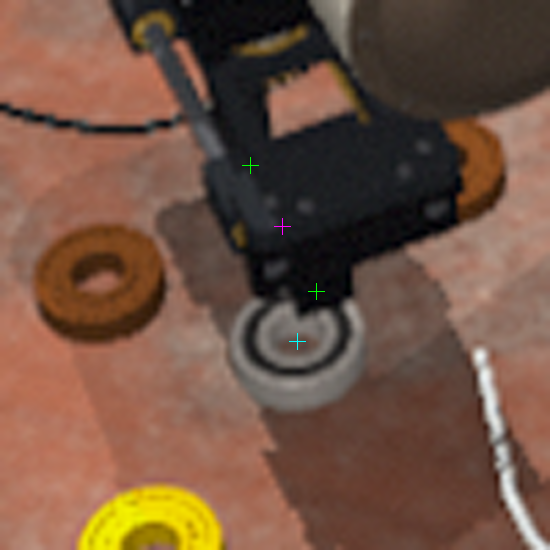

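The steel ring is at about (296,350) in the crop. The predicted fingertip (green, 316,291) agrees with the finger I can see, to about 1 px. The side camera puts the ring about 4 mm further in y than the marker. I'll check the top view.

View pics/g_top.png

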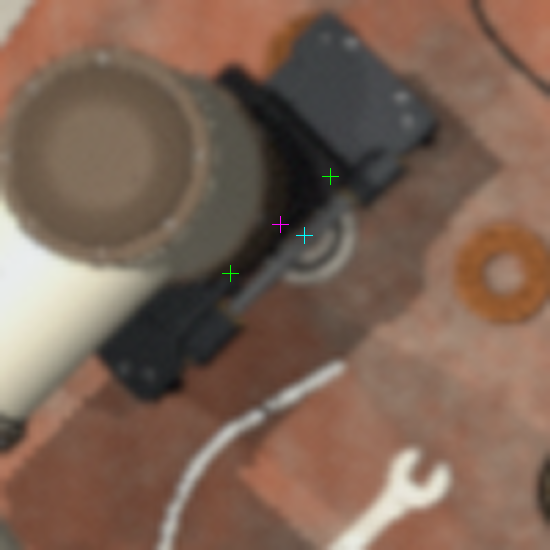

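```bash
python3 -m pendant '[{"x":0,"y":0.004,"z":-0.1,"rx":0,"ry":0,"rz":0,"claw":0.8},{"x":0,"y":0.004,"z":-0.2,"rx":0,"ry":0,"rz":0,"claw":0.8},{"x":0,"y":0.004,"z":-0.254,"rx":0,"ry":0,"rz":0,"claw":0.8},{"x":0,"y":0.004,"z":-0.254,"rx":0,"ry":0,"rz":0,"claw":0.8},{"x":0,"y":0.004,"z":-0.254,"rx":0,"ry":0,"rz":0,"claw":0.4},{"x":0,"y":0.004,"z":-0.254,"rx":0,"ry":0,"rz":0,"claw":0.4},{"x":0,"y":0.004,"z":-0.254,"rx":0,"ry":0,"rz":0,"claw":0.4},{"x":0,"y":0.004,"z":-0.254,"rx":0,"ry":0,"rz":0,"claw":0.4}]'
```

```text
time_s: 6.4
tcp_pos: [0.5205, 0.2959, 0.0099]
ee_rot: [[-0.714, -0.7, 0.001], [-0.7, 0.714, 0.001], [-0.001, -0.0, -1.0]]
wrist_force: [-0.7, 0.1, 3.1]
gripper_width: 0.566
gripper_force: 30.0
```

```bash
python3 -m pendant '[{"x":0,"y":0,"z":0.1,"rx":0,"ry":0,"rz":0,"claw":0.4},{"x":0,"y":0,"z":0.2,"rx":0,"ry":0,"rz":0,"claw":0.4},{"x":0,"y":0,"z":0.4,"rx":0,"ry":0,"rz":0,"claw":0.4},{"x":0,"y":0,"z":0.6,"rx":0,"ry":0,"rz":0,"claw":0.4},{"x":0,"y":0,"z":0.6,"rx":0,"ry":0,"rz":0,"claw":0.4},{"x":0,"y":0,"z":0.6,"rx":0,"ry":0,"rz":0,"claw":0.4},{"x":0,"y":0,"z":0.6,"rx":0,"ry":0,"rz":0,"claw":0.4},{"x":0,"y":0,"z":0.6,"rx":0,"ry":0,"rz":0,"claw":0.4}]'
python3 - <<'E'
from h import *
s=sense();p=np.array(s["tcp_pos"]);R=np.array(s["ee_rot"])
c=capture("side");q=w2pix(c,p);o=np.int32(q)-40
cr=cv2.resize(c["color"][o[1]:o[1]+80,o[0]:o[0]+80],None,fx=7,fy=7,interpolation=2)
# expected bearing outline, underside 9 mm below TCP
for dz,col in((-.0085,(255,0,255)),(.0065,(0,255,0))):
    for a in np.arange(0,6.28,.2):
        u=(w2pix(c,p+[.026*np.cos(a),.026*np.sin(a),dz])-o+.5)*7;cv2.circle(cr,tuple(np.int32(u)),1,col,-1)
save("lift",cr)
for r in regions_of(c,"bearing"):
    if np.hypot(*(np.array(r["centre"])-q))<15: print(r["conf"],r["centre"],q,r["region"].sum())
E
```

```text
time_s: 7.4
tcp_pos: [0.5196, 0.2951, 0.1575]
ee_rot: [[-0.714, -0.7, -0.002], [-0.7, 0.714, -0.002], [0.003, 0.0, -1.0]]
wrist_force: [0.0, 0.0, -1.3]
gripper_width: 0.566
gripper_force: 30.0
0.52 [249.4, 303.0] [258.93669061 293.71986049] 104
```

View pics/lift.png

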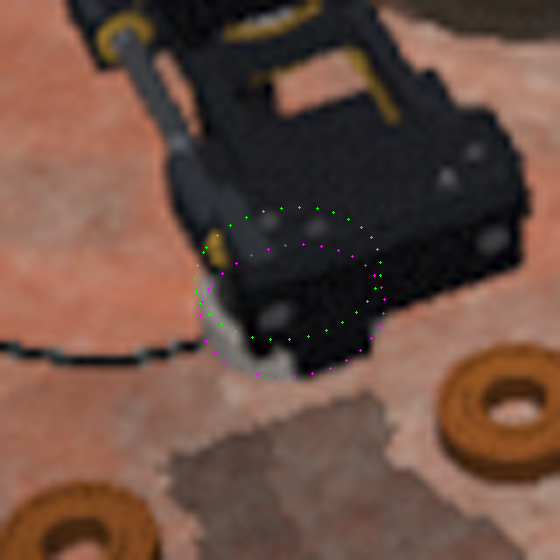

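The bearing is held level and centred, and its left edge (200,300) and bottom (250,378) match the predicted outline. I'll carry it to the pocket at about (.5455, -.161).

```bash
python3 -m pendant '[{"x":0.05,"y":-0.15,"z":0,"rx":0,"ry":0,"rz":0,"claw":0.4},{"x":0.1,"y":-0.3,"z":0,"rx":0,"ry":0,"rz":0,"claw":0.4},{"x":0.1,"y":-0.5,"z":0,"rx":0,"ry":0,"rz":0,"claw":0.4},{"x":0.1,"y":-0.7,"z":0,"rx":0,"ry":0,"rz":0,"claw":0.4},{"x":0.1,"y":-0.85,"z":0,"rx":0,"ry":0,"rz":0,"claw":0.4},{"x":0.1,"y":-0.95,"z":0,"rx":0,"ry":0,"rz":0,"claw":0.4},{"x":0.1,"y":-1,"z":0,"rx":0,"ry":0,"rz":0,"claw":0.4},{"x":0.1,"y":-1,"z":0,"rx":0,"ry":0,"rz":0,"claw":0.4}]'
python3 -m pendant '[{"x":0,"y":-0.15,"z":0,"rx":0,"ry":0,"rz":0,"claw":0.4},{"x":0,"y":-0.3,"z":0,"rx":0,"ry":0,"rz":0,"claw":0.4},{"x":0,"y":-0.5,"z":0,"rx":0,"ry":0,"rz":0,"claw":0.4},{"x":0,"y":-0.7,"z":0,"rx":0,"ry":0,"rz":0,"claw":0.4},{"x":0,"y":-0.8,"z":0,"rx":0,"ry":0,"rz":0,"claw":0.4},{"x":0,"y":-0.828,"z":-0.1,"rx":0,"ry":0,"rz":0,"claw":0.4},{"x":0,"y":-0.828,"z":-0.25,"rx":0,"ry":0,"rz":0,"claw":0.4},{"x":0,"y":-0.828,"z":-0.36,"rx":0,"ry":0,"rz":0,"claw":0.4}]'
python3 -m pendant '[{"x":0,"y":0,"z":0,"rx":0,"ry":0,"rz":0,"claw":0.4},{"x":0,"y":0,"z":0,"rx":0,"ry":0,"rz":0,"claw":0.4},{"x":0,"y":0,"z":0,"rx":0,"ry":0,"rz":0,"claw":0.4},{"x":0,"y":0,"z":0,"rx":0,"ry":0,"rz":0,"claw":0.4},{"x":0,"y":0,"z":0,"rx":0,"ry":0,"rz":0,"claw":0.4},{"x":0,"y":0,"z":0,"rx":0,"ry":0,"rz":0,"claw":0.4},{"x":0,"y":0,"z":0,"rx":0,"ry":0,"rz":0,"claw":0.4},{"x":0,"y":0,"z":0,"rx":0,"ry":0,"rz":0,"claw":0.4}]'
python3 - <<'E'
from h import *
s=sense();p=np.array(s["tcp_pos"])
c=capture("side");o=np.int32(w2pix(c,p))-40;b=np.array([-.0015,.002,0])
cr=cv2.resize(c["color"][o[1]:o[1]+80,o[0]:o[0]+80],None,fx=7,fy=7,interpolation=2)
def circ(w,r,col):
    for a in np.arange(0,6.28,.15):
        u=(w2pix(c,np.array(w)+[r*np.cos(a),r*np.sin(a),0])-o+.5)*7;cv2.circle(cr,tuple(np.int32(u)),1,col,-1)
circ(p+b-[0,0,.0099],.026,(255,0,255));circ(b+[.5455,-.161,.033],.034,(0,255,0))
save("hover",cr)
E
```

```text
time_s: 8.5
tcp_pos: [0.5452, 0.0453, 0.1589]
ee_rot: [[-0.715, -0.699, -0.0], [-0.699, 0.715, 0.0], [0.0, 0.0, -1.0]]
wrist_force: [-0.8, 1.2, -1.2]
gripper_width: 0.567
gripper_force: 30.0
time_s: 9.5
tcp_pos: [0.5452, -0.1605, 0.0675]
ee_rot: [[-0.714, -0.701, -0.001], [-0.701, 0.714, 0.0], [0.001, 0.001, -1.0]]
wrist_force: [-0.8, -0.4, -1.1]
gripper_width: 0.566
gripper_force: 30.0
time_s: 10.5
tcp_pos: [0.5451, -0.1615, 0.069]
ee_rot: [[-0.714, -0.7, -0.0], [-0.7, 0.714, -0.0], [0.0, 0.0, -1.0]]
wrist_force: [0.4, -0.7, -1.1]
gripper_width: 0.566
gripper_force: 30.0
```

View pics/hover.png

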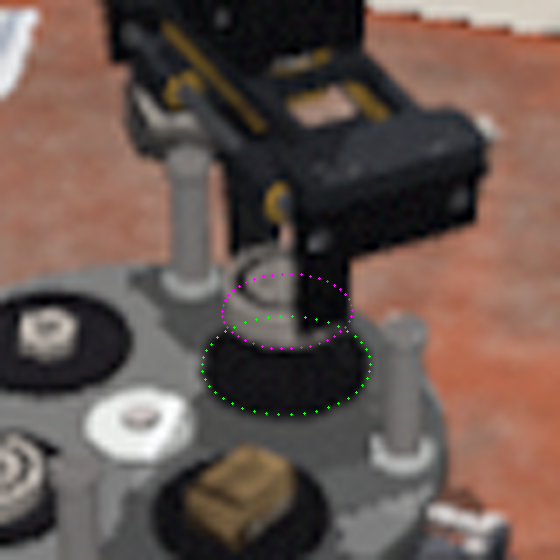

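The outlines match the bearing (285,310) and the pocket (287,365). I'll lower it and release.

```bash
python3 -m pendant '[{"x":0,"y":0,"z":-0.05,"rx":0,"ry":0,"rz":0,"claw":0.4},{"x":0,"y":0,"z":-0.09,"rx":0,"ry":0,"rz":0,"claw":0.4},{"x":0,"y":0,"z":-0.117,"rx":0,"ry":0,"rz":0,"claw":0.4},{"x":0,"y":0,"z":-0.117,"rx":0,"ry":0,"rz":0,"claw":0.4},{"x":0,"y":0,"z":-0.117,"rx":0,"ry":0,"rz":0,"claw":0.4},{"x":0,"y":0,"z":-0.117,"rx":0,"ry":0,"rz":0,"claw":0.7},{"x":0,"y":0,"z":-0.117,"rx":0,"ry":0,"rz":0,"claw":0.7},{"x":0,"y":0,"z":-0.117,"rx":0,"ry":0,"rz":0,"claw":0.7}]'
python3 -m pendant '[{"x":0,"y":0,"z":0.05,"rx":0,"ry":0,"rz":0,"claw":0.7},{"x":0,"y":0,"z":0.2,"rx":0,"ry":0,"rz":0,"claw":0.7},{"x":0,"y":0,"z":0.4,"rx":0,"ry":0,"rz":0,"claw":0.7},{"x":0,"y":0,"z":0.5,"rx":0,"ry":0,"rz":0,"claw":0.5},{"x":0,"y":-0.1,"z":0.5,"rx":0,"ry":0,"rz":0,"claw":0.5},{"x":0.1,"y":-0.2,"z":0.5,"rx":0,"ry":0,"rz":0,"claw":0.5},{"x":0.2,"y":-0.2,"z":0.5,"rx":0,"ry":0,"rz":0,"claw":0.5},{"x":0.2,"y":-0.2,"z":0.5,"rx":0,"ry":0,"rz":0,"claw":0.5}]'
python3 - <<'E'
from h import *
c=capture("side");b=np.array([-.0015,.002,0]);o=np.array([240,170])
C=np.array([.587,-.105]);ph=np.radians(233.4)
cr=cv2.resize(c["color"][o[1]:o[1]+100,o[0]:o[0]+110],None,fx=6,fy=6,interpolation=2)
def circ(w,r,col):
    for a in np.arange(0,6.28,.15):
        u=(w2pix(c,b+np.array(w)+[r*np.cos(a),r*np.sin(a),0])-o+.5)*6;cv2.circle(cr,tuple(np.int32(u)),1,col,-1)
circ([.5455,-.161,.029],.026,(255,0,255));circ([.5455,-.161,.044],.026,(0,255,0))
circ([*C,.027],.122,(255,255,0))
for k in(45,135,225,315):
    a=ph+np.radians(k);circ([*(C+.105*np.array([np.cos(a),np.sin(a)])),.089],.0095,(0,255,255));print(k,C+.105*np.array([np.cos(a),np.sin(a)]))
a=np.radians(170.5);d=np.array([np.cos(a),np.sin(a)])
for r in(.127,.16): circ([*(C+r*d),.033],.002,(255,0,0))
save("placed",cr)
E
```

```text
time_s: 11.55
tcp_pos: [0.5453, -0.1615, 0.04]
ee_rot: [[-0.714, -0.7, 0.001], [-0.7, 0.714, -0.0], [-0.0, -0.0, -1.0]]
wrist_force: [-0.3, -1.1, 0.9]
gripper_width: 0.695
gripper_force: 0.0
time_s: 12.55
tcp_pos: [0.5962, -0.2117, 0.1652]
ee_rot: [[-0.714, -0.7, 0.001], [-0.7, 0.714, -0.0], [-0.001, -0.001, -1.0]]
wrist_force: [0.5, 0.2, -0.6]
gripper_width: 0.5
gripper_force: 0.0
45 [ 0.60233872 -0.20887359]
135 [ 0.69087359 -0.08966128]
225 [ 0.57166128 -0.00112641]
315 [ 0.48312641 -0.12033872]
```

View pics/placed.png

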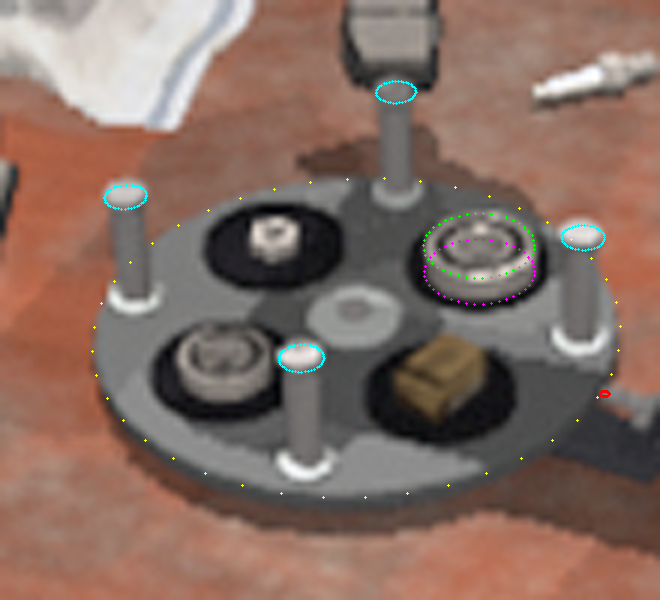

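The bearing sits flat in its pocket (480,260), and the rings at the four grip heads match, e.g. grip_a at (395,92). I'll take grip_a at (.6023, -.2089).

```bash
python3 -m pendant '[{"x":0.024,"y":0.011,"z":0,"rx":0,"ry":0,"rz":0,"claw":0.47},{"x":0.024,"y":0.011,"z":-0.15,"rx":0,"ry":0,"rz":0,"claw":0.47},{"x":0.024,"y":0.011,"z":-0.3,"rx":0,"ry":0,"rz":0,"claw":0.47},{"x":0.024,"y":0.011,"z":-0.42,"rx":0,"ry":0,"rz":0,"claw":0.47},{"x":0.024,"y":0.011,"z":-0.468,"rx":0,"ry":0,"rz":0,"claw":0.47},{"x":0.024,"y":0.011,"z":-0.468,"rx":0,"ry":0,"rz":0,"claw":0.47},{"x":0.024,"y":0.011,"z":-0.468,"rx":0,"ry":0,"rz":0,"claw":0.05},{"x":0.024,"y":0.011,"z":-0.468,"rx":0,"ry":0,"rz":0,"claw":0.05}]'
python3 -m pendant '[{"x":0,"y":0,"z":0,"rx":0,"ry":0,"rz":0,"claw":0.05},{"x":0,"y":0,"z":0,"rx":0,"ry":0,"rz":0,"claw":0.05},{"x":0,"y":0,"z":0,"rx":0,"ry":0,"rz":0,"claw":0.05},{"x":0,"y":0,"z":0,"rx":0,"ry":0,"rz":0,"claw":0.05},{"x":0,"y":0,"z":0,"rx":0,"ry":0,"rz":0,"claw":0.05},{"x":0,"y":0,"z":0,"rx":0,"ry":0,"rz":0,"claw":0.05},{"x":0,"y":0,"z":0,"rx":0,"ry":0,"rz":0,"claw":0.05},{"x":0,"y":0,"z":0,"rx":0,"ry":0,"rz":0,"claw":0.05}]'
python3 - <<'E'
import numpy as np
from h import *
p=np.array(sense()["tcp_pos"])[:2];C=np.array([.587,-.105]);v=p-C;print(np.hypot(*v),np.degrees(np.arctan2(v[1],v[0])))
a0=np.arctan2(v[1],v[0]);P=[C+.105*np.array([np.cos(a),np.sin(a)]) for a in a0-np.radians(np.linspace(0,63,17))]
print(np.round((np.array(P)-P[0])/.25,3).tolist())
E
```

```text
time_s: 13.6
tcp_pos: [0.602, -0.2088, 0.0493]
ee_rot: [[-0.714, -0.7, 0.003], [-0.7, 0.714, -0.0], [-0.002, -0.002, -1.0]]
wrist_force: [-0.2, 0.9, 0.1]
gripper_width: 0.324
gripper_force: 0.0
time_s: 14.6
tcp_pos: [0.6022, -0.2094, 0.0491]
ee_rot: [[-0.714, -0.7, 0.003], [-0.7, 0.714, -0.001], [-0.001, -0.003, -1.0]]
wrist_force: [1.2, -3.9, 6.4]
gripper_width: 0.192
gripper_force: 30.0
0.10546628385009015 -81.71764736465181
[[0.0, 0.0], [-0.029, -0.003], [-0.058, -0.004], [-0.086, -0.004], [-0.115, -0.001], [-0.144, 0.004], [-0.172, 0.011], [-0.199, 0.019], [-0.226, 0.03], [-0.252, 0.042], [-0.277, 0.056], [-0.302, 0.072], [-0.325, 0.089], [-0.346, 0.108], [-0.367, 0.128], [-0.386, 0.15], [-0.403, 0.173]]
```

```bash
python3 -m pendant '[{"x":-0.029,"y":-0.003,"z":0,"rx":0,"ry":0,"rz":0,"claw":0.05},{"x":-0.058,"y":-0.004,"z":0,"rx":0,"ry":0,"rz":0,"claw":0.05},{"x":-0.086,"y":-0.004,"z":0,"rx":0,"ry":0,"rz":0,"claw":0.05},{"x":-0.115,"y":-0.001,"z":0,"rx":0,"ry":0,"rz":0,"claw":0.05},{"x":-0.144,"y":0.004,"z":0,"rx":0,"ry":0,"rz":0,"claw":0.05},{"x":-0.172,"y":0.011,"z":0,"rx":0,"ry":0,"rz":0,"claw":0.05},{"x":-0.199,"y":0.019,"z":0,"rx":0,"ry":0,"rz":0,"claw":0.05},{"x":-0.226,"y":0.03,"z":0,"rx":0,"ry":0,"rz":0,"claw":0.05}]'
python3 -m pendant '[{"x":-0.026,"y":0.012,"z":0,"rx":0,"ry":0,"rz":0,"claw":0.05},{"x":-0.051,"y":0.026,"z":0,"rx":0,"ry":0,"rz":0,"claw":0.05},{"x":-0.076,"y":0.042,"z":0,"rx":0,"ry":0,"rz":0,"claw":0.05},{"x":-0.099,"y":0.059,"z":0,"rx":0,"ry":0,"rz":0,"claw":0.05},{"x":-0.12,"y":0.078,"z":0,"rx":0,"ry":0,"rz":0,"claw":0.05},{"x":-0.141,"y":0.098,"z":0,"rx":0,"ry":0,"rz":0,"claw":0.05},{"x":-0.16,"y":0.12,"z":0,"rx":0,"ry":0,"rz":0,"claw":0.05},{"x":-0.177,"y":0.143,"z":0,"rx":0,"ry":0,"rz":0,"claw":0.05}]'
python3 -m pendant '[{"x":0,"y":0,"z":0,"rx":0,"ry":0,"rz":0,"claw":0.05},{"x":0,"y":0,"z":0,"rx":0,"ry":0,"rz":0,"claw":0.05},{"x":0,"y":0,"z":0,"rx":0,"ry":0,"rz":0,"claw":0.05},{"x":0,"y":0,"z":0,"rx":0,"ry":0,"rz":0,"claw":0.05},{"x":0,"y":0,"z":0,"rx":0,"ry":0,"rz":0,"claw":0.05},{"x":0,"y":0,"z":0,"rx":0,"ry":0,"rz":0,"claw":0.05},{"x":0,"y":0,"z":0,"rx":0,"ry":0,"rz":0,"claw":0.05},{"x":0,"y":0,"z":0,"rx":0,"ry":0,"rz":0,"claw":0.05}]'
python3 - <<'E'
from h import *
c=capture("side");b=np.array([-.0015,.002,0]);o=np.array([250,180])
C=np.array([.587,-.105])
cr=cv2.resize(c["color"][o[1]:o[1]+85,o[0]:o[0]+110],None,fx=7,fy=7,interpolation=2)
def circ(w,r,col):
    for a in np.arange(0,6.28,.15):
        u=(w2pix(c,b+np.array(w)+[r*np.cos(a),r*np.sin(a),0])-o+.5)*7;cv2.circle(cr,tuple(np.int32(u)),1,col,-1)
a=np.radians(170.5);d=np.array([np.cos(a),np.sin(a)])
circ([*(C+.07*d),.033],.034,(255,0,255));circ([*(C+.07*d),.044],.026,(0,255,0))
for r in(.127,.16): circ([*(C+r*d),.033],.002,(255,0,0))
save("turned",cr)
t=capture("top");cr=cv2.resize(t["color"][150:260,310:420],None,fx=5.4,fy=5.4,interpolation=2);save("turned_top",cr)
E
```

```text
time_s: 15.6
tcp_pos: [0.5465, -0.2, 0.049]
ee_rot: [[-0.714, -0.701, 0.005], [-0.701, 0.714, 0.001], [-0.004, -0.003, -1.0]]
wrist_force: [3.4, 3.4, 6.2]
gripper_width: 0.19
gripper_force: 30.0
time_s: 16.6
tcp_pos: [0.5048, -0.1639, 0.0491]
ee_rot: [[-0.713, -0.701, 0.01], [-0.701, 0.713, 0.001], [-0.008, -0.007, -1.0]]
wrist_force: [8.1, 3.5, 2.6]
gripper_width: 0.187
gripper_force: 30.0
time_s: 17.6
tcp_pos: [0.5046, -0.1638, 0.0491]
ee_rot: [[-0.713, -0.701, 0.009], [-0.701, 0.713, 0.001], [-0.007, -0.006, -1.0]]
wrist_force: [6.9, 5.1, 3.4]
gripper_width: 0.193
gripper_force: 30.0
```

View pics/turned.png

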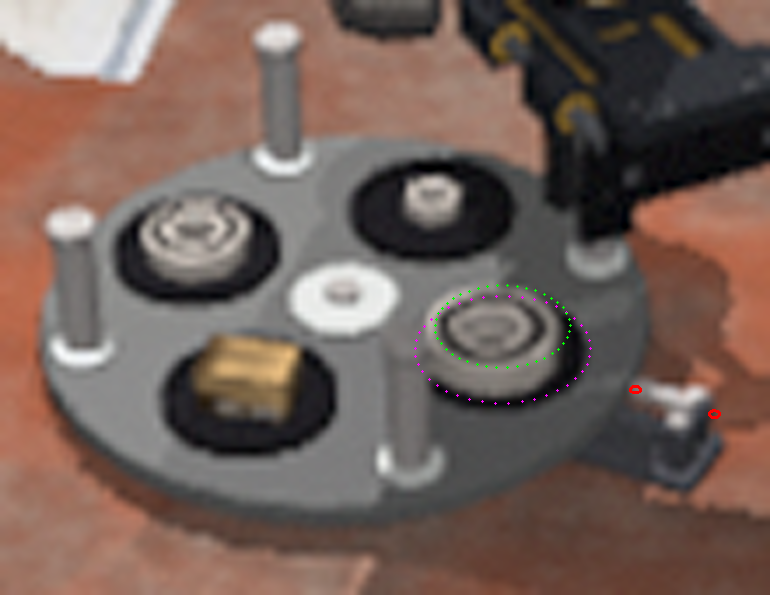

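The loaded pocket is at (500,350), on the predicted front outline, with the pointer at (665,390). I'll do one last check from above.

View pics/turned_top.png

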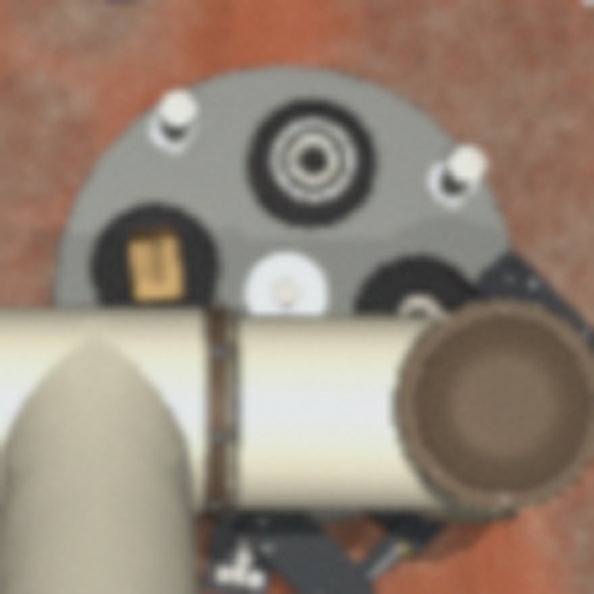

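From above, the opposite pocket (312,162) and the pointer (243,560) line up through the centre (287,294) to within about 1.5°, or roughly 2 mm. The platter is still and the grip is held at 30 N, so I'm handing in.

```bash
python3 -c "
from station import *
print(finish_job())"
```

```text
the job is handed in; nothing more can be done
None
```

I laid the bearing in the empty pocket, turned the pocket to within about 2 mm of square to the pointer, and handed the job in still pinching grip_a at 30 N; the interface gave no verdict back.

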